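# Unlatch the suction dock and take out the spent filter

## Task

Pull the sprung latch knob of the suction dock up out of its notch, turn it anticlockwise (seen from above) off the filter cartridge and let it snap fully down into the open notch, without straining the pin against the rim or the end stop. Then lift the spent cartridge out of its seat and set it down gently, standing upright on the floor of the white basket, and let go. Leave the latch open and the other things where they are.

Things in the scene. Friction and masses are not known exactly. Their poses are not given: they have to be found in the camera images.
- dock: Fixed suction dock: white base plate 110 x 205 x 20 mm. Origin at the table surface on the vertical axis of the latch knob; +y points from that axis to the cartridge's seat, 95 mm away, z up. Round the knob's axis stands a dark steel pedestal, 90 mm across, its top 45 mm above the table, which carries the notched rim.
- rim (a point): Centre of the flat steel rim (an arc; point on the knob's axis, 55 mm above the table; mean radius 34 mm, 14 mm wide). Two notches, 11 mm wide: the locked one on the dock's +y side; the open one is adjustable and no pose tells where: its middle is anywhere 0.84 to 1.34 rad (48 to 77 deg) anticlockwise of the locked one. Elsewhere along the pin's path it is flat.
- seat (a point): Centre of the inner floor of the cartridge's seat, 24 mm above the table: a grey cup of 62 mm bore, rim 55 mm above the table, which holds the cartridge with about 3 mm play all round.
- knob: Latch knob, one piece: black wing grip on a steel latch bar (14 mm wide, underside 83, top 92 mm above the table when down), both along the knob's own +y. Origin on the turning axis, at table height when down; z up. A spring holds it down: 9 N to start lifting, 11 N at the top. It meets a solid stop at 14 mm. Over 30 N between knob and dock (pin on rim or notch, or at the stop) strains it.
- pin (a point): Lower end of the knob's steel pin, 8 mm thick, flat-ended, under the bar, 34 mm from the axis. It sits 8 mm deep in a notch, so the knob must rise over 8 mm to turn. Let go over the flat rim, the knob rests 8 mm up and slides round with little effort (wing held loosely between the fingers); over a notch it snaps down by itself. Turning on then jams the pin on the notch wall.
- knob_grip (a point): Point on the knob's axis in the middle of the black wing grip: 120 mm above the table when down. The wing is 14 mm thick, 44 mm long and spans 92 to 136 mm above the table when down. Axes as knob: its flat sides face the point's +x and -x.
- latch_tip (a point): Underside of the outer end of the latch bar, 78 mm from the axis. Locked, it lies 3 mm over the cartridge's shoulder.
- turn (a joint): Angle of the knob (rad): 0 = locked notch, bar over the cartridge; grows anticlockwise from above, up to 1.72.
- pull (a joint): Height of the knob above fully down (m): 0 = fully in a notch, 0.008 = resting on the flat rim, 0.014 = at the end stop.
- filter: Spent filter cartridge, loose, about 0.25 kg, standing in the seat: white body 56 mm across and 56 mm high, on it a round grey neck 24 mm across from 56 to 96 mm above the underside, to be gripped from above. Origin at the centre of its underside, z up.
- basket: Fixed white open basket, 200 (x) x 160 (y) x 50 mm high, walls and floor 4 mm. Origin at the centre of its underside. A roll of tape lies in its +x half; the -x half is free.
- tape_roll: Bystander, leave alone: roll of tape, a white ring 52 mm across and 22 mm high, lying in the +x half of the basket. Origin at its underside.
- pill_jar: Bystander, leave alone: small amber jar 44 mm across, 60 mm high, close beside the dock. Origin at its underside.
- bowl: Bystander, leave alone: small steel bowl, 80 mm across, 35 mm high, just behind the dock (its +x side). Origin at its underside.
- screwdriver: Bystander, leave alone: screwdriver lying at the far side of the table. Origin at its underside.
- spray: Bystander, leave alone: white bottle, 60 mm across, 150 mm high, far right of the table. Origin at its underside.
- cover: Bystander, leave alone: loose grey disc, 60 mm across, 14 mm thick, lying near the robot. Origin at its underside.
Things that resemble listed ones, but are neither listed nor needed, are in the scene too. What is shaped like the filter but pink is not meant.

How it is judged:
On the way, in this order (a step that is already met when the one before it is completed fails the run):
1. the latch knob is pulled up clear of its locked notch (value of joint pull above 0.0085 m), for 0.05 s.
2. the knob has snapped fully down into the open notch, with the cartridge still in its seat (value of joint pull below 0.002 m and value of joint turn above 0.7 rad and distance between filter and seat below 0.012 m), for 0.3 s.
At the end, for the whole second after the job is handed in: The knob is down in the open notch (within 2 mm of fully down, turned more than 0.7 rad from locked), and the cartridge stands upright (within 0.1 rad) and still on the floor of the basket, inside its walls, its underside within 5 mm of the floor (value of joint pull below 0.002 m and value of joint turn above 0.7 rad and x of filter in the frame of basket between -0.075 and 0.075 m and y of filter in the frame of basket between -0.055 and 0.055 m and z of filter in the frame of basket between 0 and 0.009 m and angle between filter's own z axis and vertical below 0.1 rad and linear speed of filter below 0.02 m/s); the robot touches nothing.
It fails at once if the latch is strained: more than 30 N between the knob (pin or collar) and the dock (contact force between knob and dock above 30 N).
It fails at once if the cartridge is slammed or dropped into the basket (more than 100 N) (contact force between filter and basket above 100 N).
It fails at once if a bystander is moved by more than 30 mm (distance of any of tape_roll, pill_jar, bowl, screwdriver, spray, cover from where it was at the start of the episode above 0.03 m).
It also fails if it takes over 61 s, if anything falls off the work surface, if the arm or the gripper's body presses on something with over 40 N, if the wrist force passes 120 N, or if a joint passes its speed limit or range.

## Robot

A 7-joint arm with a two-finger parallel gripper is mounted at the origin on the work surface. World frame = base frame: x ahead of the robot, y to its left, z up, the work surface at z = 0. Lengths are in m, angles in rad, forces in N, time in s.
With the tool pointing down it reaches from about 0.425 to 0.8 m from the base axis. Payload 8.3 kg.
Tool frame: the origin (TCP) lies on the centre line of the jaws, within the pads' length; the fingertips stand 8 mm ahead of it and the grasp point (between the pads) lies 11 mm behind it (r.nose_length is the distance from the TCP to the fingertips, in m); x points along the fingers, y is the direction in which the jaws open and shut, and the axes are right-handed (so a half turn about x gives the same grasp; the last joint's range is limited). The gripper opens to 85 mm and grips with 20 to 120 N. Pads are 22 mm wide; open, the fingers measure 114 mm over their backs; the gripper's body (76 mm by 85 mm) begins 54 mm behind the grasp point. The pads swing forward as they close: fully open they stand 13 mm farther back than shut.
Start: joints at [-1.254, 0.383, 0.016, 1.37, -0.006, 1.388, -0.046], TCP at [0.232, 0.58, 0.239] pointing down, gripper open.
Joint ranges: [-2.95, 2.95], [-0.25, 2.06], [-1.52, 1.56], [0.18, 2.33], [-1.44, 4.58], [0.02, 2.06], [-3.01, 3.01]. Speed limits (rad/s): [2.39, 2.39, 3.01, 3.01, 3.14, 3.14, 3.14].

## Interface

Orientations are given as a unit quaternion [x, y, z, w].
In Python, from rig import r, capture, ticket gives the robot as it stands.
- The arm moves only by the tool drive_tool, never from a script. Its argument "deltas" is a list of rows, each a list of 7 numbers: the shift along the tool's x, y, z in mm, then the turn, a rotation vector about the tool's x, y, z in rad, then the opening, from 0 (shut) to 1 (fully open). In form: [[x, y, z, rx, ry, rz, fingers], ...]. A call has 1 to 10 rows; each row shifts and turns the commanded pose from where the row before left it, along the tool's axes as they then stand; what a row does not reach is not made up. A row lasts 1/12 s, in which the tool goes at most 41.7 mm and 7.16 degrees, less where a joint would pass 70% of its speed; a pose out of reach is approached as far as the arm can. A call with a gripper value outside its range is refused whole. The fingers move at their own pace and stop on an object; "grip_force" is the grip in N (left out, the last holds). Time passes only in rows, so rows that do not move let the fingers close. It gives the time, the measured TCP pose, the force and the opening at its end, in the units of the state.
- r.state(): the state, without advancing time (a new reading comes with each control period).
- capture(name): name is "scene" or "top" or "wrist"; returns a dict with "image" (420x560x3 uint8, red, green, blue), "range_z" (420x560 float32, m along the optical axis (not along the pixel's ray), 0 where there is no reading), "K" (3x3 intrinsics, pixels), "R" (3x3) and "t" (3): a world point X has camera coordinates R X + t; the wrist camera has in their place "tool_from_camera" (4x4, takes a point from camera to tool coordinates, whose origin is the TCP and whose axes are the tool frame's). Camera axes: x right, y down, z forward; pixel columns grow to the right and rows downward; lengths in m; the calibration is good to about 2 mm. A picture is of the moment at which its call begins: read the wrist's pose just before it.
- ticket.sign_off(): hands the job in, once; it reports no verdict.
The state is a dict: "time": time; "joint_pos": joint angles; "dq": joint speeds; "effort": joint torques, N m; "tcp_pos": TCP position; "orientation": TCP orientation; "wrist_force": force on the tool from outside, world axes, zero at the start; "wrist_torque": the same for the moment, N m; "width": opening from 0.0 (shut) to 1.0 (fully open).
Only numpy, scipy, OpenCV 4.12 (cv2) and the standard library are available. Lean on these libraries where they do the work, as an engineer would, in place of code of your own. Each camera call takes 0.05 s, during which the arm holds its last target. There are 200 camera calls.

## Working session

There is one attempt and no reset: what is moved stays moved. The work goes in short steps, Python scripts to look and compute and a tool call to move; the robot and the scene stay as the last step left them, time stands still between calls to the robot, and variables do not carry over. Pictures are saved under pics/ and viewed, about 8 in all and at most 12, crops included, and the job is handed in when it is done.

Besides the shell and the picture viewer there is one more tool, called in YAML: its name, and indented under it one key for each argument. drive_tool: Moves the arm, as the interface text tells. Its arguments: {"type":"object","properties":{"deltas":{"type":"array"},"grip_force":{"type":"number"}},"required":["deltas"]}

```bash
mkdir -p pics; ls; cat > h.py <<'E'
import numpy as np,cv2
from rig import r,capture,ticket
from scipy.spatial.transform import Rotation as Ro
def cap(n):
    s=r.state(); c=capture(n)
    if n=="wrist":
        T=np.eye(4);T[:3,:3]=Ro.from_quat(s["orientation"]).as_matrix();T[:3,3]=s["tcp_pos"]
        c["W"]=T@c["tool_from_camera"]
    else:
        W=np.eye(4);W[:3,:3]=c["R"].T;W[:3,3]=-c["R"].T@c["t"];c["W"]=W
    z=c["range_z"];v,u=np.mgrid[:z.shape[0],:z.shape[1]];K=c["K"]
    P=np.stack([(u-K[0,2])/K[0,0]*z,(v-K[1,2])/K[1,1]*z,z],-1)@c["W"][:3,:3].T+c["W"][:3,3]
    P[z==0]=np.nan;c["P"]=P
    return c
def save(c,f,crop=None,k=1):
    im=c["image"][:,:,::-1]
    if crop: im=im[crop[1]:crop[3],crop[0]:crop[2]]
    cv2.imwrite("pics/"+f,cv2.resize(im,None,fx=k,fy=k,interpolation=cv2.INTER_CUBIC))
E
python3 - <<'E'
from h import *
import pickle
a=cap("top");b=cap("scene");pickle.dump((a,b),open("cap.pkl","wb"))
save(a,"top.png",k=1.4);save(b,"scene.png",k=1.4)
print(r.state(),r.nose_length); print(a["W"],b["W"])
E
```

```text
pics
{'time': 0.1, 'joint_pos': array([-1.25390065,  0.38418393,  0.01638076,  1.37103381, -0.00631915,
        1.38821826, -0.04648448]), 'dq': array([-0.00149464, -0.0026205 ,  0.00130458, -0.00329242,  0.00023785,
       -0.0017525 , -0.00064311]), 'effort': array([ 3.35999699e-03, -6.29128861e+01,  8.47930033e-01, -3.72759211e+01,
        1.69059547e-02,  1.03979552e-02,  3.04960366e-06]), 'tcp_pos': array([0.23150505, 0.58006896, 0.2383672 ]), 'orientation': array([ 0.13282422,  0.69451594, -0.13407185,  0.69428386]), 'wrist_force': array([ 0.69307414,  0.02854661, -0.0352827 ]), 'wrist_torque': array([0.01620823, 0.05908277, 0.0277288 ]), 'width': 1.000994841159003} 0.008
[[ 0.01861536 -0.99408046  0.1070397   0.46937159]
 [-0.99981161 -0.01909666 -0.00347314  0.03639694]
 [ 0.00549668 -0.10695488 -0.99424868  1.33921351]
 [ 0.          0.          0.          1.        ]] [[ 0.85032348  0.40871466 -0.33151518  0.94817212]
 [ 0.52600351 -0.64039299  0.55965804 -0.5202793 ]
 [ 0.01644045 -0.65026852 -0.75952654  0.88859961]
 [ 0.          0.          0.          1.        ]]
```

View pics/top.png

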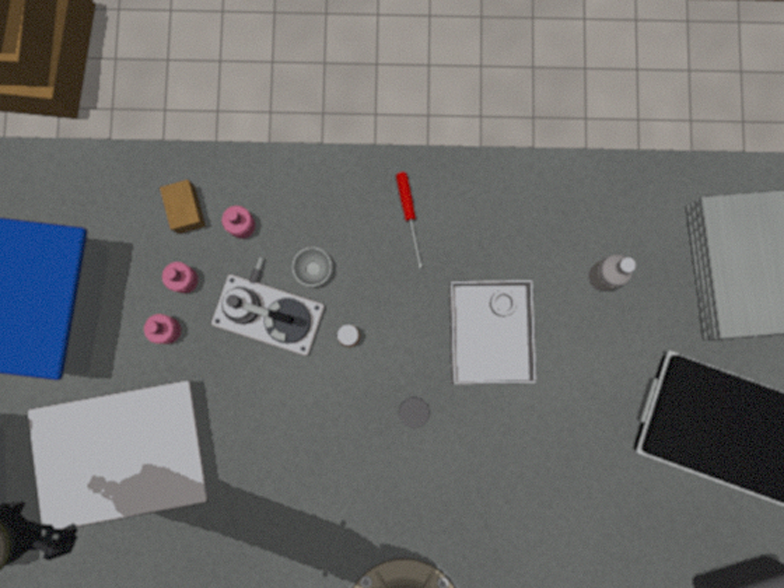

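View pics/scene.png

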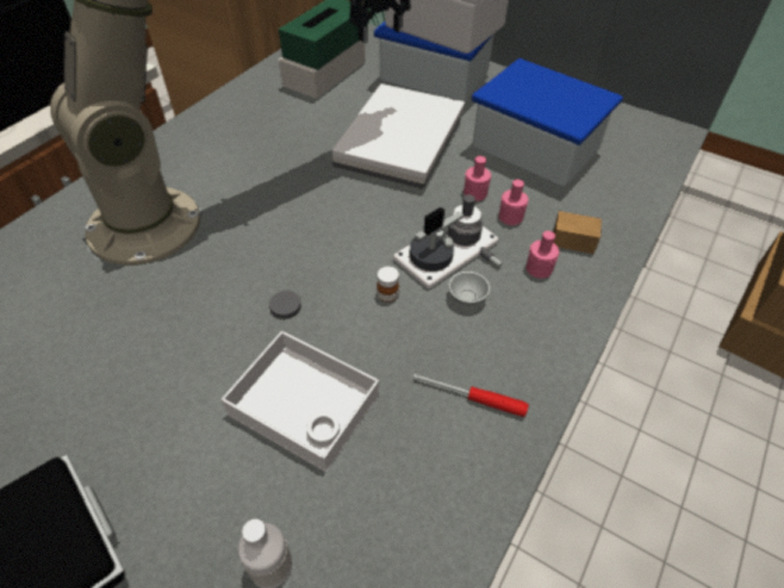

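The top view shows the dock at (268,315), with the knob at (288,320) and the white cartridge with its grey neck in the seat at (238,303). The pink look-alikes are at (237,221), (179,277) and (161,328). Also visible are the jar (347,335), bowl (312,267), basket (493,332) with the tape roll at (503,303), and cover (414,411). The white cartridge in the seat fits the description. I'll measure it and confirm in a crop.

```bash
python3 - <<'E'
from h import *
import pickle
a,b=pickle.load(open("cap.pkl","rb"))
save(a,"crop.png",(140,180,260,270),6)
P=np.concatenate([a["P"].reshape(-1,3),b["P"].reshape(-1,3)])
Q=a["P"].reshape(-1,3); S=b["P"].reshape(-1,3)
def px(u,v): return a["P"][int(v/1.4),int(u/1.4)]
for n,p in dict(knob=(288,320),filt=(238,303),jar=(347,335),bowl=(312,267),cover=(414,411),bask=(493,332),tape=(492,303)).items(): print(n,px(*p).round(3))
f=px(238,303)[:2];k=px(288,320)[:2]
for nm,X in (("top",Q),("scene",S)):
  near=X[(np.hypot(*(X[:,:2]-(f+k)/2).T)<.13)]
  for lo,hi in ((.013,.027),(.042,.050),(.05,.06),(.074,.086),(.088,.098),(.1,.14)):
    m=near[(near[:,2]>lo)&(near[:,2]<hi)]
    if len(m)>5:
      (c,sz,an)=cv2.minAreaRect((m[:,:2]*1000).astype(np.float32)); print(nm,lo,hi,len(m),m.mean(0).round(4),np.round(c,1),np.round(sz,1),round(an,1))
  bx=px(493,332)[:2];m=X[(abs(X[:,:2]-bx).max(1)<.13)&(X[:,2]>.035)&(X[:,2]<.06)]
  print(nm,"basket",cv2.minAreaRect((m[:,:2]*1000).astype(np.float32)))
E
```

```text
knob [0.566 0.224 0.14 ]
filt [0.599 0.322 0.107]
jar [0.545 0.122 0.063]
bowl [0.687 0.201 0.004]
cover [ 0.401 -0.011  0.01 ]
bask [ 0.56  -0.17   0.007]
tape [ 0.617 -0.165  0.022]
top 0.013 0.027 1540 [0.597  0.2814 0.0196] [621.8 273.9] [205.6 182. ] 73.2
top 0.042 0.05 500 [0.575  0.2362 0.0452] [587.  268.6] [149.1  87.9] 64.7
top 0.05 0.06 249 [0.5809 0.2909 0.0544] [589.1 282.2] [172.6  80.8] 69.7
top 0.074 0.086 233 [0.6015 0.3311 0.0798] [602.  331.5] [54.2 54.3] 1.6
top 0.088 0.098 100 [0.5893 0.2927 0.0925] [584.  272.6] [108.9  15. ] 73.6
top 0.1 0.14 184 [0.5859 0.2795 0.1261] [584.8 282. ] [128.2  22.6] 70.2
top basket ((559.7200927734375, -162.104736328125), (200.35189819335938, 160.48944091796875), 2.020725727081299)
scene 0.013 0.027 1017 [0.6183 0.2503 0.0197] [620.6 271.3] [207.6 181.7] 73.1
scene 0.042 0.05 482 [0.5799 0.2373 0.0451] [580.4 271. ] [155.  89.] 78.0
scene 0.05 0.06 217 [0.5932 0.2845 0.0544] [588.6 294.7] [142.3  68. ] 66.3
scene 0.074 0.086 165 [0.6056 0.315  0.08  ] [600.9 293.8] [127.   55.5] 87.4
scene 0.088 0.098 119 [0.5901 0.2837 0.0924] [586.1 277.9] [124.5  18.1] 70.6
scene 0.1 0.14 270 [0.584  0.261  0.1205] [589.3 276.3] [129.5  24.5] 74.8
scene basket ((557.822998046875, -163.94354248046875), (201.87890625, 162.25697326660156), 2.0009007453918457)
```

View pics/crop.png

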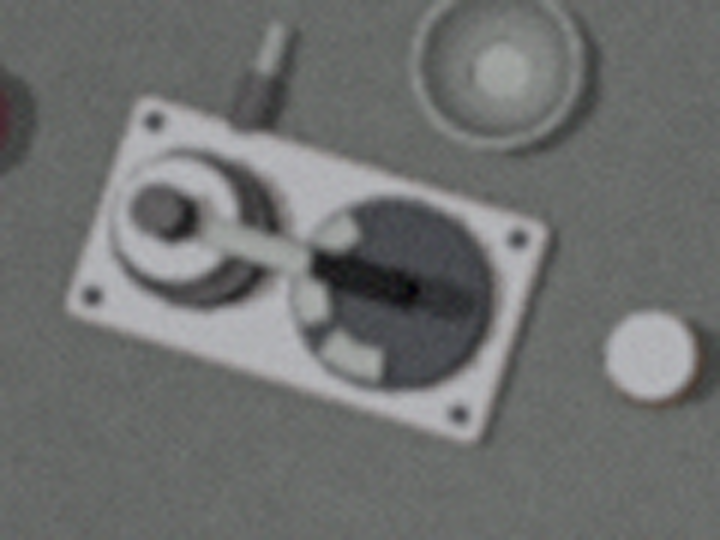

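The crop confirms a white body with a grey neck under the bar: neck at crop (165,212), wing at (365,278). The rim gap between the pieces at (312,300) and (352,357) is the open notch. Next I'll fit the axis and the notch angle.

```bash
python3 - <<'E'
from h import *
import pickle
a,b=pickle.load(open("cap.pkl","rb"))
for nm,c in (("top",a),("scene",b)):
  X=c["P"].reshape(-1,3);I=c["image"].reshape(-1,3).astype(int).sum(1)
  k0=np.array([.575,.240]);f0=np.array([.602,.331])
  d=np.hypot(*(X[:,:2]-k0).T)
  m=X[(d<.06)&(X[:,2]>.1)]; q=cv2.minAreaRect((m[:,:2]*1000).astype(np.float32)); print(nm,"wing",q,m[:,2].max())
  m=X[(d<.06)&(X[:,2]>.132)];print("wing top",m.mean(0),len(m))
  m=X[(np.hypot(*(X[:,:2]-f0).T)<.05)&(X[:,2]>.114)];print("neck top",m.mean(0),len(m),cv2.minEnclosingCircle((m[:,:2]*1000).astype(np.float32)) if len(m) else 0)
  m=X[(d<.1)&(X[:,2]>.087)&(X[:,2]<.096)];print("bar",cv2.minAreaRect((m[:,:2]*1000).astype(np.float32)))
  m=X[(d<.12)&(X[:,2]>.017)&(X[:,2]<.023)];print("plate",cv2.minAreaRect((m[:,:2]*1000).astype(np.float32)))
  # rim: project polar samples (axis, z=.055) into image
  R=c["W"][:3,:3].T;t=-R@c["W"][:3,3];k=np.array([.5745,.2405])
  ang=np.arange(-20,120,4)
  for rad in (.031,.034,.037):
    th=np.radians(73.3+ang);Y=np.stack([k[0]+rad*np.cos(th),k[1]+rad*np.sin(th),0*th+.055],1)@R.T+t
    uv=(Y@c["K"].T);uv=uv[:,:2]/uv[:,2:]
    g=cv2.cvtColor(c["image"],cv2.COLOR_RGB2GRAY).astype(np.float32)
    v=cv2.remap(g,uv[:,:1].astype(np.float32),uv[:,1:].astype(np.float32),cv2.INTER_LINEAR).ravel()
    print(rad,[(int(A),int(B)) for A,B in zip(ang,v)])
E
```

```text
top wing ((573.9165649414062, 240.98207092285156), (43.914695739746094, 14.075759887695312), 72.2018051147461) 0.14189350915412224
wing top [0.57376338 0.24030484 0.13637653] 90
neck top [0.60223425 0.33139125 0.11976165] 66 ((602.3807373046875, 332.12481689453125), 12.001108169555664)
bar ((584.239013671875, 272.5870361328125), (108.920654296875, 15.035720825195312), 73.84640502929688)
plate ((613.398193359375, 257.94964599609375), (170.1103515625, 174.80592346191406), 72.56201171875)
0.031 [(-20, 132), (-16, 99), (-12, 60), (-8, 36), (-4, 28), (0, 31), (4, 35), (8, 61), (12, 98), (16, 133), (20, 155), (24, 162), (28, 163), (32, 163), (36, 161), (40, 144), (44, 117), (48, 94), (52, 77), (56, 92), (60, 119), (64, 141), (68, 149), (72, 153), (76, 149), (80, 147), (84, 150), (88, 152), (92, 152), (96, 153), (100, 149), (104, 125), (108, 92), (112, 74), (116, 70)]
0.034 [(-20, 148), (-16, 116), (-12, 75), (-8, 47), (-4, 47), (0, 48), (4, 62), (8, 89), (12, 122), (16, 148), (20, 163), (24, 165), (28, 165), (32, 164), (36, 161), (40, 146), (44, 116), (48, 83), (52, 75), (56, 88), (60, 119
[... 1479 characters left out ...]
 (-4, 99), (0, 89), (4, 81), (8, 94), (12, 125), (16, 164), (20, 181), (24, 172), (28, 148), (32, 116), (36, 85), (40, 66), (44, 49), (48, 34), (52, 22), (56, 12), (60, 8), (64, 7), (68, 13), (72, 34), (76, 78), (80, 126), (84, 156), (88, 173), (92, 173), (96, 171), (100, 164), (104, 145), (108, 118), (112, 94), (116, 75)]
0.037 [(-20, 139), (-16, 124), (-12, 107), (-8, 95), (-4, 97), (0, 85), (4, 80), (8, 83), (12, 112), (16, 147), (20, 166), (24, 150), (28, 119), (32, 92), (36, 65), (40, 44), (44, 27), (48, 15), (52, 12), (56, 10), (60, 9), (64, 7), (68, 11), (72, 34), (76, 83), (80, 132), (84, 164), (88, 172), (92, 173), (96, 173), (100, 160), (104, 141), (108, 110), (112, 85), (116, 74)]
```

Measured values:
- Axis at about (0.574, 0.240), wing along world 73°, heights consistent with the given sizes.
- Filter at (0.602, 0.331), 95 mm from the axis as stated.
- Open notch at about 52° anticlockwise.
- Basket at (0.559, -0.163), yaw about 2°.

Moving above the knob.

drive_tool:
  deltas:
    - [0,-16,37,0,0,0,1]
    - [0,-16,37,0,0,0,1]
    - [0,-16,37,0,0,0,1]
    - [0,-16,37,0,0,0,1]
    - [0,-16,37,0,0,0,1]
    - [0,-16,37,0,0,0,1]
    - [0,-16,37,0,0,0,1]
    - [0,-16,37,0,0,0,1]
    - [0,-16,37,0,0,0,1]
    - [0,-16,37,0,0,0,1]

```text
time: 0.93
tcp_pos: [0.5169, 0.293, 0.239]
orientation: [0.133, 0.695, -0.134, 0.694]
wrist_force: [0.2, 0.9, 0.2]
width: 1.001
```

drive_tool:
  deltas:
    - [0,-15,37,0,0,0,1]
    - [0,-14,37,0,0,0,1]
    - [0,0,0,0.12,0,0,0.7]
    - [0,0,0,0.12,0,0,0.7]
    - [0,0,0,0.12,0,0,0.7]
    - [0,0,0,0.12,0,0,0.7]
    - [0,0,0,0.12,0,0,0.7]
    - [0,0,0,0.12,0,0,0.7]
    - [0,0,0,0.12,0,0,0.7]
    - [0,0,0,0.12,0,0,0.7]

```text
time: 1.77
tcp_pos: [0.5737, 0.2403, 0.2387]
orientation: [0.44, 0.553, -0.441, 0.553]
wrist_force: [-0.1, 0.2, -0.1]
width: 0.702
```

drive_tool:
  deltas:
    - [0,0,0,0.12,0,0,0.7]
    - [0,0,0,0.12,0,0,0.7]
    - [0,0,0,0.12,0,0,0.7]
    - [0,0,0,0.12,0,0,0.7]
    - [0,0,0,0.04,0,0,0.7]
    - [0,0,0,0,0,0,0.7]

```text
time: 2.27
tcp_pos: [0.5736, 0.2404, 0.2387]
orientation: [-0.567, -0.422, 0.568, -0.422]
wrist_force: [0.2, 0.5, 0.6]
width: 0.699
```

```bash
cat >> h.py <<'E'
def goal(p,yaw_deg,p_is_tcp=True):
    "remaining tool-axis shift (mm) and turn to TCP p, tool down, tool y at world yaw"
    s=r.state();R=Ro.from_quat(s["orientation"]).as_matrix()
    y=np.array([np.cos(np.radians(yaw_deg)),np.sin(np.radians(yaw_deg)),0]);x=np.array([0,0,-1.])
    G=np.stack([x,y,np.cross(x,y)],1)
    print("t",round(s["time"],2),"tcp",s["tcp_pos"].round(4),"yaw",np.degrees(np.arctan2(R[1,1],R[0,1])).round(2),"w",round(s["width"],3),"F",s["wrist_force"].round(1),"M",s["wrist_torque"].round(2),"j7",s["joint_pos"][6].round(2))
    print("shift mm",(R.T@(np.array(p)-s["tcp_pos"])*1000).round(1),"turn",Ro.from_matrix(R.T@G).as_rotvec().round(4))
def wing(c,zmin=.128,k=(.574,.24)):
    X=c["P"].reshape(-1,3);m=X[(np.hypot(*(X[:,:2]-k).T)<.05)&(X[:,2]>zmin)&(X[:,2]<.16)]
    q=cv2.minAreaRect((m[:,:2]*1000).astype(np.float32)) if len(m)>5 else None
    print("wing n",len(m),"mean",m.mean(0).round(4),"ztop",np.median(m[:,2]).round(4),q)
E
python3 - <<'E'
from h import *
c=cap("wrist");save(c,"w1.png");wing(c);wing(c,.125)
goal((.574,.24,.109),-17)
E
```

```text
wing n 1103 mean [0.5738 0.2406 0.1356] ztop 0.1358 ((573.3247680664062, 239.2354278564453), (43.79349136352539, 13.989386558532715), 73.53184509277344)
wing n 1119 mean [0.5739 0.2409 0.1354] ztop 0.1358 ((573.3247680664062, 239.2354278564453), (43.79349136352539, 13.989386558532715), 73.53184509277344)
t 2.32 tcp [0.5737 0.2404 0.2388] yaw -16.48 w 0.704 F [ 0.3  0.6 -0.3] M [-0.03 -0.03  0.01] j7 -0.59
shift mm [129.8   0.5   0.2] turn [0.0091 0.0008 0.0006]
```

View pics/w1.png

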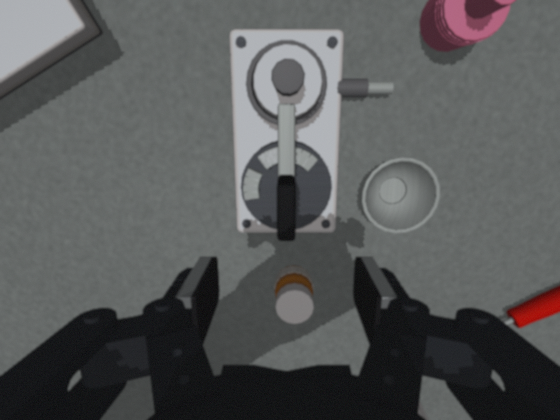

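Aligned: the wrist view shows the wing at (287,207) and a rim gap at about (262,166). I'll refine the notch angle from here.

```bash
python3 - <<'E'
from h import *
c=cap("wrist");W=np.linalg.inv(c["W"]);g=cv2.cvtColor(c["image"],cv2.COLOR_RGB2GRAY).astype(np.float32)
k=np.array([.5737,.2403]);ang=np.arange(30,72,2.)
for rad in (.031,.034,.037):
    th=np.radians(73.5+ang);Y=np.stack([k[0]+rad*np.cos(th),k[1]+rad*np.sin(th),0*th+.055],1)@W[:3,:3].T+W[:3,3]
    uv=Y@c["K"].T;uv=(uv[:,:2]/uv[:,2:]).astype(np.float32)
    print(rad,[(int(A),int(B)) for A,B in zip(ang,cv2.remap(g,uv[:,:1],uv[:,1:],1).ravel())])
    th=np.arange(0,360,1.)
X=c["P"].reshape(-1,3);m=X[(np.hypot(*(X[:,:2]-k).T)<.06)&(abs(X[:,2]-.045)<.003)];print("ped",cv2.minEnclosingCircle((m[:,:2]*1000).astype(np.float32)))
E
```

```text
0.031 [(30, 167), (32, 164), (34, 159), (36, 155), (38, 153), (40, 150), (42, 135), (44, 107), (46, 79), (48, 73), (50, 73), (52, 72), (54, 72), (56, 72), (58, 76), (60, 98), (62, 127), (64, 145), (66, 149), (68, 149), (70, 149)]
0.034 [(30, 167), (32, 162), (34, 157), (36, 157), (38, 158), (40, 155), (42, 135), (44, 98), (46, 76), (48, 72), (50, 72), (52, 72), (54, 74), (56, 73), (58, 71), (60, 85), (62, 121), (64, 145), (66, 149), (68, 149), (70, 148)]
0.037 [(30, 163), (32, 158), (34, 156), (36, 158), (38, 158), (40, 154), (42, 125), (44, 86), (46, 73), (48, 73), (50, 73), (52, 72), (54, 71), (56, 72), (58, 72), (60, 83), (62, 118), (64, 143), (66, 148), (68, 149), (70, 148)]
ped ((573.259765625, 238.89163208007812), 44.935874938964844)
```

drive_tool:
  deltas:
    - [20,0,0,0,0,0,0.7]
    - [25,0,0,0,0,0,0.7]
    - [25,0,0,0,0,0,0.5]
    - [25,0,0,0,0,0,0.4]
    - [20,0,0,0,0,0,0.4]
    - [15,0,0,0,0,0,0.4]
    - [0,0,0,0,0,0,0.4]
    - [0,0,0,0,0,0,0.4]

```text
time: 3.03
tcp_pos: [0.5735, 0.2401, 0.1087]
orientation: [-0.566, -0.423, 0.567, -0.423]
wrist_force: [-0.1, 0.5, 0.5]
width: 0.401
```

drive_tool:
  deltas:
    - [0,0,0,0,0,0,0.25]
    - [0,0,0,0,0,0,0.2]
    - [0,0,0,0,0,0,0.15]
    - [0,0,0,0,0,0,0.1]
    - [0,0,0,0,0,0,0.1]
    - [0,0,0,0,0,0,0.1]
    - [0,0,0,0,0,0,0.1]
  grip_force: 30

```text
time: 3.62
tcp_pos: [0.5742, 0.2409, 0.111]
orientation: [0.567, 0.423, -0.566, 0.423]
wrist_force: [-3.9, -0.1, 4.7]
width: 0.157
```

```bash
python3 -c "
from h import *
goal((.5737,.2404,.120),-16.5)"
```

```text
t 3.62 tcp [0.5742 0.2409 0.111 ] yaw -16.52 w 0.157 F [-3.9 -0.1  4.7] M [-0.05  0.78 -0.03] j7 -0.56
shift mm [-9.  -0.3  0.6] turn [-0.0004 -0.0017 -0.0005]
```

drive_tool:
  deltas:
    - [-2,0,0,0,0,0,0.1]
    - [-2,0,0,0,0,0,0.1]
    - [-2,0,0,0,0,0,0.1]
    - [-1,0,0,0,0,0,0.1]
    - [0,0,0,0,0,0,0.1]
    - [0,0,0,0,0,0,0.1]
  grip_force: 45

```text
time: 4.12
tcp_pos: [0.5738, 0.2407, 0.116]
orientation: [-0.567, -0.423, 0.567, -0.423]
wrist_force: [2.1, 3.4, -8.9]
width: 0.155
```

```bash
python3 -c "
from h import *
c=cap('wrist');wing(c,.12);wing(cap('top'),.12);wing(cap('scene'),.12)
X=c['P'].reshape(-1,3);d=np.hypot(*(X[:,:2]-[.584,.2726]).T);m=X[(np.hypot(*(X[:,:2]-(.5737+.28*.05,.2404+.96*.05)).T)<.006)];print('bar z',np.nanmedian(m[:,2]))
goal((.5737,.2404,.1215),-16.5)"
```

```text
wing n 10211 mean [0.5754 0.246  0.1439] ztop 0.1413 ((573.46240234375, 239.43600463867188), (43.83902359008789, 81.48988342285156), 73.35712432861328)
wing n 16 mean [0.5725 0.2215 0.1376] ztop 0.1371 ((584.6338500976562, 220.1836700439453), (5.29939603805542, 45.90244674682617), 83.37985229492188)
wing n 215 mean [0.5743 0.2311 0.1423] ztop 0.1416 ((573.03466796875, 234.44825744628906), (36.6168212890625, 79.75477600097656), 82.7702865600586)
bar z 0.09700275277123885
t 4.27 tcp [0.5738 0.2406 0.116 ] yaw -16.54 w 0.156 F [ 2.2  4.  -9.8] M [ 0.87 -0.63 -0.02] j7 -0.56
shift mm [-5.5 -0.1  0.3] turn [-0.0007 -0.      0.0003]
```

The bar top is at 97 mm, so pull is 5 mm, matching the arm's rise. Another 6 mm brings it to about 11 mm.

drive_tool:
  deltas:
    - [-2,0,0,0,0,0,0.1]
    - [-2,0,0,0,0,0,0.1]
    - [-1.5,0,0,0,0,0,0.1]
    - [0,0,0,0,0,0,0.1]
    - [0,0,0,0,0,0,0.1]

```text
time: 4.68
tcp_pos: [0.5739, 0.2406, 0.1218]
orientation: [0.567, 0.423, -0.567, 0.423]
wrist_force: [1.4, 3.8, -10.7]
width: 0.155
```

```bash
cat >> h.py <<'E'
def bar(ang):
    c=cap('wrist');X=c['P'].reshape(-1,3);th=np.radians(73.5+ang)
    for q in (.045,.06):
        m=X[np.hypot(*(X[:,:2]-(.5737+q*np.cos(th),.2404+q*np.sin(th))).T)<.005];m=m[m[:,2]>.08];print('bar z',len(m),np.nanmedian(m[:,2]).round(4) if len(m) else None)
    m=X[(X[:,2]>.088)&(X[:,2]<.108)&(np.hypot(*(X[:,:2]-[.5737,.2404]).T)<.085)&(np.hypot(*(X[:,:2]-[.5737,.2404]).T)>.03)]
    q=m[:,:2].mean(0)-[.5737,.2404];print('bar angle',np.degrees(np.arctan2(q[1],q[0]))-73.5,len(m));return c
E
python3 -c "
from h import *
bar(0);goal((.5737,.2404,.1215),-16.5)"
```

```text
bar z 380 0.1029
bar z 414 0.1028
bar angle -0.12176090179509913 3371
t 4.73 tcp [0.5739 0.2406 0.1218] yaw -16.54 w 0.157 F [  1.6   4.4 -10. ] M [ 1.06 -0.61  0.06] j7 -0.56
shift mm [ 0.3 -0.1  0.2] turn [-0.0007 -0.0002  0.0002]
```

Pull is about 10.9 mm, clear of the notch. Turning anticlockwise about 42°, short of the open notch.

drive_tool:
  deltas:
    - [0,0,0,-0.04,0,0,0.1]
    - [0,0,0,-0.08,0,0,0.1]
    - [0,0,0,-0.1,0,0,0.1]
    - [0,0,0,-0.1,0,0,0.1]
    - [0,0,0,-0.1,0,0,0.1]
    - [0,0,0,-0.1,0,0,0.1]
    - [0,0,0,-0.1,0,0,0.1]
    - [0,0,0,-0.06,0,0,0.1]
    - [0,0,0,-0.04,0,0,0.1]
    - [0,0,0,0,0,0,0.1]

```text
time: 5.57
tcp_pos: [0.573, 0.2406, 0.1213]
orientation: [0.38, 0.596, -0.381, 0.595]
wrist_force: [-1.8, 5.0, -10.4]
width: 0.154
```

```bash
python3 -c "
from h import *
bar(41);goal((.5737,.2404,.1215),-16.5+52.4)"
```

```text
bar z 377 0.1023
bar z 411 0.1023
bar angle 37.644538922643335 3578
t 5.62 tcp [0.573  0.2406 0.1212] yaw 24.67 w 0.157 F [ -2.9   4.3 -10.2] M [1.28 0.32 0.03] j7 0.1
shift mm [-0.3  0.5  0.4] turn [-0.196  -0.001   0.0018]
```

drive_tool:
  deltas:
    - [0,0,0,-0.06,0,0,0.1]
    - [0,0.5,0,-0.06,0,0,0.1]
    - [0,0,0,-0.05,0,0,0.1]
    - [0,0,0,-0.026,0,0,0.1]
    - [0.8,0,0,0,0,0,0.1]
    - [0.8,0,0,0,0,0,0.1]
    - [0,0,0,0,0,0,0.1]

```text
time: 6.2
tcp_pos: [0.5729, 0.2405, 0.1192]
orientation: [0.321, 0.631, -0.323, 0.629]
wrist_force: [-3.1, 4.1, -9.9]
width: 0.157
```

```bash
python3 -c "
from h import *
bar(52);goal((.5737,.2404,.1215),-16.5+52.4)"
```

```text
bar z 373 0.1002
bar z 410 0.1002
bar angle 46.30260176561217 3676
t 6.25 tcp [0.5729 0.2405 0.1193] yaw 35.84 w 0.157 F [ -4.3   3.9 -10.3] M [1.09 0.75 0.03] j7 0.28
shift mm [-2.2  0.6  0.5] turn [-0.0011 -0.0013  0.0032]
```

drive_tool:
  deltas:
    - [0,0,0,0,0,0,0.2]
    - [0,0,0,0,0,0,0.2]
    - [0,0,0,0,0,0,0.2]
    - [0,0,0,0,0,0,0.2]

```text
time: 6.58
tcp_pos: [0.5754, 0.2395, 0.1213]
orientation: [0.322, 0.629, -0.322, 0.63]
wrist_force: [-0.9, -1.2, 0.9]
width: 0.2
```

```bash
python3 -c "
from h import *
c=bar(52);goal((.5737,.2404,.1215),-16.5+52.4)
X=c['P'].reshape(-1,3);d=np.hypot(*(X[:,:2]-[.5737,.2404]).T);q=X[:,:2]-[.5737,.2404];A=np.degrees(np.arctan2(q[:,1],q[:,0]))-73.5
m=(X[:,2]>.083)&(X[:,2]<.106)&(d<.076)&(d>.05);print(np.histogram(A[m],np.arange(-10,80,3)))"
```

```text
bar z 337 0.0922
bar z 366 0.0922
bar angle 45.305947848316066 3338
t 6.63 tcp [0.5753 0.2396 0.1211] yaw 35.84 w 0.197 F [-1.4 -1.4  1.4] M [-0.34  0.24  0.03] j7 0.29
shift mm [-0.4 -0.8 -1.5] turn [-0.0011  0.0012 -0.0011]
(array([  0,   0,   0,   0,   0,   0,   0,   0,   0,   0,   0,   0,   0,
         0,   0,   0,   0,   0,  16, 355, 405, 411, 396, 112,   0,   0,
         0,   0,   0]), array([-10,  -7,  -4,  -1,   2,   5,   8,  11,  14,  17,  20,  23,  26,
        29,  32,  35,  38,  41,  44,  47,  50,  53,  56,  59,  62,  65,
        68,  71,  74,  77]))
```

The knob snapped down: bar top is at 92.2 mm and the angle is about 53°. Releasing, rising and moving to the cartridge.

drive_tool:
  deltas:
    - [0,0,0,0,0,0,0.4]
    - [0,0,0,0,0,0,0.6]
    - [-10,0,0,0,0,0,0.6]
    - [-25,0,0,0,0,0,0.6]
    - [-30,0,0,0,0,0,0.6]
    - [-25,0,0,0,0,0,0.6]
    - [0,0,0,0,0,0,0.6]

```text
time: 7.22
tcp_pos: [0.5771, 0.2415, 0.2174]
orientation: [0.324, 0.628, -0.319, 0.632]
wrist_force: [1.3, 0.7, 0.6]
width: 0.601
```

```bash
python3 -c "
from h import *
c=cap('wrist');save(c,'w2.png');wing(c);X=c['P'].reshape(-1,3)
m=X[(np.hypot(*(X[:,:2]-[.602,.331]).T)<.04)&(X[:,2]>.112)&(X[:,2]<.13)];print(len(m),m.mean(0),cv2.minEnclosingCircle((m[:,:2]*1000).astype(np.float32)))
goal((m[:,0].mean(),m[:,1].mean(),.094),36)"
```

```text
wing n 1317 mean [0.5722 0.24   0.1356] ztop 0.1358 ((572.8634643554688, 239.13967895507812), (13.754549026489258, 43.575889587402344), 35.41487503051758)
1060 [0.60028754 0.32894795 0.11969606] ((601.0499877929688, 329.4333190917969), 12.010452270507812)
t 7.27 tcp [0.5763 0.2413 0.2147] yaw 35.93 w 0.598 F [-0.2  0.4 -0.5] M [-0.04 -0.01  0.01] j7 0.27
shift mm [121.1  70.  -57.1] turn [-0.0013  0.0011 -0.0071]
```

View pics/w2.png

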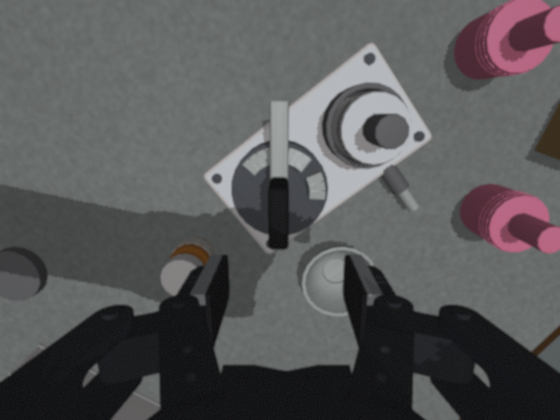

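The bar is clear of the cartridge (neck at (385,130), bar at (280,150)). Moving over the neck.

drive_tool:
  deltas:
    - [0,23,-19,0,0,0,0.6]
    - [0,24,-19,0,0,0,0.6]
    - [0,24,-19,0,0,0,0.6]
    - [10,0,0,0,0,0,0.6]
    - [10,0,0,0,0,0,0.6]
    - [0,0,0,0,0,0,0.6]
    - [0,0,0,0,0,0,0.6]

```text
time: 7.85
tcp_pos: [0.5981, 0.3267, 0.189]
orientation: [0.321, 0.63, -0.323, 0.629]
wrist_force: [1.1, -0.1, -0.3]
width: 0.604
```

```bash
python3 -c "
from h import *
c=cap('wrist');X=c['P'].reshape(-1,3)
m=X[(np.hypot(*(X[:,:2]-[.602,.331]).T)<.04)&(X[:,2]>.112)&(X[:,2]<.13)];print(len(m),m.mean(0),cv2.minEnclosingCircle((m[:,:2]*1000).astype(np.float32)))
goal((.6013,.3303,.095),36)"
```

```text
1102 [0.60059495 0.33047636 0.1197048 ] ((601.4185180664062, 329.83734130859375), 12.097725868225098)
t 7.9 tcp [0.5986 0.3268 0.19  ] yaw 35.82 w 0.598 F [ 0.7 -0.8  0.9] M [-0.02 -0.02 -0.04] j7 0.17
shift mm [95.   4.4 -1.3] turn [-0.0032  0.0005  0.0011]
```

drive_tool:
  deltas:
    - [15,4,-1,0,0,0,0.6]
    - [25,0,0,0,0,0,0.6]
    - [25,0,0,0,0,0,0.6]
    - [18,0,0,0,0,0,0.6]
    - [10,0,0,0,0,0,0.6]
    - [0,0,0,0,0,0,0.6]
    - [0,0,0,0,0,0,0.45]
    - [0,0,0,0,0,0,0.35]

```text
time: 8.57
tcp_pos: [0.6021, 0.3317, 0.099]
orientation: [0.322, 0.629, -0.321, 0.63]
wrist_force: [0.3, 0.4, 0.7]
width: 0.354
```

drive_tool:
  deltas:
    - [0,0,0,0,0,0,0.25]
    - [0,0,0,0,0,0,0.2]
    - [0,0,0,0,0,0,0.2]
    - [0,0,0,0,0,0,0.2]
    - [0,0,0,0,0,0,0.2]
  grip_force: 40

```text
time: 8.98
tcp_pos: [0.6021, 0.3319, 0.099]
orientation: [0.322, 0.629, -0.321, 0.63]
wrist_force: [-0.1, -0.8, 6.4]
width: 0.271
```

```bash
python3 -c "
from h import *
goal((.6013,.3303,.18),36)"
```

```text
t 8.98 tcp [0.6021 0.3319 0.099 ] yaw 35.92 w 0.271 F [-0.1 -0.8  6.4] M [-0.09  0.01 -0.03] j7 0.19
shift mm [-81.   -1.3   0.9] turn [-0.0014  0.0003 -0.0029]
```

drive_tool:
  deltas:
    - [-3,0,0,0,0,0,0.2]
    - [-5,0,0,0,0,0,0.2]
    - [-7,0,0,0,0,0,0.2]
    - [-10,0,0,0,0,0,0.2]
    - [-15,0,0,0,0,0,0.2]
    - [-25,0,0,0,0,0,0.2]
    - [-30,0,0,0,0,0,0.2]
    - [-30,0,0,0,0,0,0.2]
    - [-20,0,0,0,0,0,0.2]
    - [-15,0,0,0,0,0,0.2]

```text
time: 9.82
tcp_pos: [0.6017, 0.3317, 0.2613]
orientation: [0.323, 0.629, -0.32, 0.631]
wrist_force: [0.3, -0.6, -1.6]
width: 0.267
```

drive_tool:
  deltas:
    - [0,0,0,0,0,0,0.2]
    - [0,0,0,0,0,0,0.2]

```text
time: 9.98
tcp_pos: [0.6015, 0.3316, 0.2583]
orientation: [0.322, 0.629, -0.321, 0.63]
wrist_force: [-0.4, -0.2, -3.9]
width: 0.268
```

```bash
python3 -c "
from h import *
c=cap('wrist');save(c,'w3.png');save(cap('scene'),'s3.png',(150,80,400,300),2.4);wing(c)
goal((.514,-.165,.26),36)"
```

```text
wing n 903 mean [0.5726 0.2413 0.1351] ztop 0.1357 ((572.6754760742188, 239.31088256835938), (14.400169372558594, 43.90229034423828), 35.8163948059082)
t 10.08 tcp [0.6005 0.3314 0.2556] yaw 35.93 w 0.266 F [ 0.  -0.2 -2.5] M [0.02 0.07 0.02] j7 0.17
shift mm [  -3.6 -361.3  351.2] turn [-0.0012 -0.0004  0.0023]
```

View pics/s3.png

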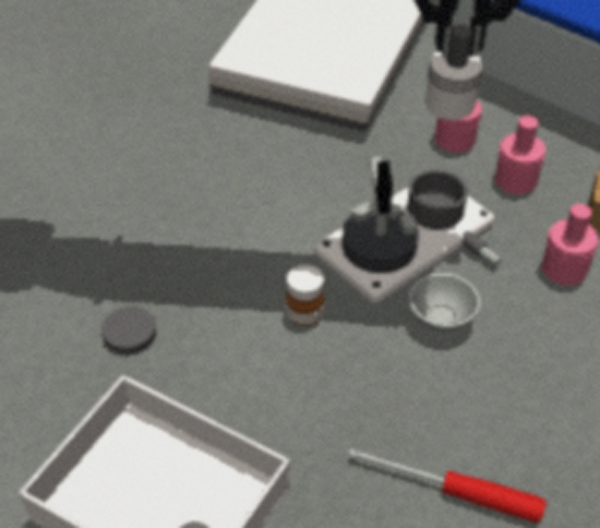

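The cartridge hangs upright at (455,80) and its seat at (437,200) is empty. Carrying it to the basket's free half.

drive_tool:
  deltas:
    - [0,-8,8,0,0,0,0.2]
    - [0,-16,16,0,0,0,0.2]
    - [0,-22,21,0,0,0,0.2]
    - [0,-22,21,0,0,0,0.2]
    - [0,-22,21,0,0,0,0.2]
    - [0,-22,21,0,0,0,0.2]
    - [0,-22,21,0,0,0,0.2]
    - [0,-22,21,0,0,0,0.2]
    - [0,-22,21,0,0,0,0.2]
    - [0,-22,21,0,0,0,0.2]

```text
time: 10.92
tcp_pos: [0.5503, 0.0564, 0.256]
orientation: [0.321, 0.63, -0.322, 0.629]
wrist_force: [1.5, -0.6, -1.7]
width: 0.265
```

drive_tool:
  deltas:
    - [0,-22,22,0,0,0,0.2]
    - [0,-22,22,0,0,0,0.2]
    - [0,-22,22,0,0,0,0.2]
    - [0,-22,22,0,0,0,0.2]
    - [0,-22,22,0,0,0,0.2]
    - [0,-22,21,0,0,0,0.2]
    - [0,-18,18,0,0,0,0.2]
    - [0,-8,8,0,0,0,0.2]
    - [0,-3,3,0,0,0,0.2]
    - [0,0,0,0,0,0,0.2]

```text
time: 11.75
tcp_pos: [0.5146, -0.166, 0.2566]
orientation: [0.322, 0.63, -0.322, 0.629]
wrist_force: [-0.9, -0.1, -2.2]
width: 0.267
```

```bash
python3 -c "
from h import *
c=cap('wrist');save(c,'w4.png');save(cap('scene'),'s4.png',(130,180,330,340),3)
b=cap('top');X=np.concatenate([b['P'].reshape(-1,3)]);m=X[(abs(X[:,:2]-[.559,-.163]).max(1)<.13)&(abs(X[:,2]-.05)<.004)];print(cv2.minAreaRect((m[:,:2]*1000).astype(np.float32)))
goal((.514,-.163,.12),36)"
```

```text
((559.1469116210938, -160.3905029296875), (199.90847778320312, 158.41798400878906), 1.0696752071380615)
t 11.9 tcp [ 0.5157 -0.1632  0.2567] yaw 36.09 w 0.266 F [ 0.1  0.2 -3.1] M [ 0.03  0.02 -0.02] j7 0.97
shift mm [136.7  -1.3  -1. ] turn [ 0.0016 -0.0011  0.    ]
```

View pics/s4.png

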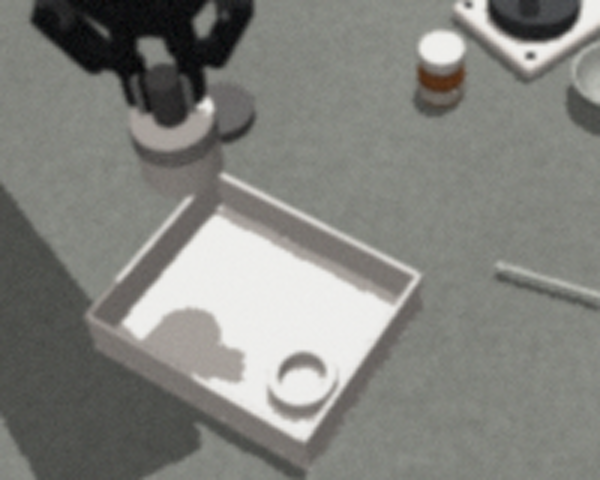

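drive_tool:
  deltas:
    - [15,0,0,0,0,0,0.2]
    - [25,0,0,0,0,0,0.2]
    - [30,0,0,0,0,0,0.2]
    - [30,0,0,0,0,0,0.2]
    - [25,0,0,0,0,0,0.2]
    - [15,0,0,0,0,0,0.2]
    - [10,0,0,0,0,0,0.2]
    - [5,0,0,0,0,0,0.2]
    - [0,0,0,0,0,0,0.2]
    - [0,0,0,0,0,0,0.2]

```text
time: 12.73
tcp_pos: [0.516, -0.165, 0.103]
orientation: [0.321, 0.63, -0.321, 0.63]
wrist_force: [0.1, -0.5, -1.8]
width: 0.265
```

drive_tool:
  deltas:
    - [3,0,0,0,0,0,0.2]
    - [3,0,0,0,0,0,0.2]
    - [3,0,0,0,0,0,0.2]
    - [3,0,0,0,0,0,0.2]
    - [2,0,0,0,0,0,0.2]
    - [2,0,0,0,0,0,0.2]
    - [0,0,0,0,0,0,0.2]

```text
time: 13.32
tcp_pos: [0.5151, -0.1652, 0.0857]
orientation: [0.321, 0.63, -0.322, 0.63]
wrist_force: [-1.0, -0.5, -2.7]
width: 0.264
```

drive_tool:
  deltas:
    - [1.5,0,0,0,0,0,0.2]
    - [1.5,0,0,0,0,0,0.2]
    - [1,0,0,0,0,0,0.2]
    - [0,0,0,0,0,0,0.2]
    - [0,0,0,0,0,0,0.2]

```text
time: 13.73
tcp_pos: [0.5153, -0.1653, 0.0822]
orientation: [0.321, 0.63, -0.321, 0.63]
wrist_force: [1.0, -1.1, -2.4]
width: 0.266
```

drive_tool:
  deltas:
    - [1,0,0,0,0,0,0.2]
    - [1,0,0,0,0,0,0.2]
    - [0,0,0,0,0,0,0.2]
    - [0,0,0,0,0,0,0.2]

```text
time: 14.07
tcp_pos: [0.5153, -0.1653, 0.0801]
orientation: [0.321, 0.63, -0.321, 0.63]
wrist_force: [-0.1, -0.7, -2.9]
width: 0.269
```

drive_tool:
  deltas:
    - [1,0,0,0,0,0,0.2]
    - [0,0,0,0,0,0,0.2]
    - [1,0,0,0,0,0,0.2]
    - [0,0,0,0,0,0,0.2]
    - [0,0,0,0,0,0,0.2]

```text
time: 14.48
tcp_pos: [0.5156, -0.1657, 0.0791]
orientation: [0.322, 0.629, -0.321, 0.63]
wrist_force: [-2.9, -0.1, 7.0]
width: 0.266
```

```bash
python3 -c "
from h import *
goal((.515,-.165,.079),36)
for n in ('top','scene'):
  c=cap(n);X=c['P'].reshape(-1,3);m=X[(np.hypot(*(X[:,:2]-[.515,-.165]).T)<.04)&(X[:,2]>.052)&(X[:,2]<.07)];print(n,len(m),np.median(m[:,2]) if len(m) else 0)"
```

```text
t 14.48 tcp [ 0.5156 -0.1657  0.0791] yaw 35.91 w 0.266 F [-2.9 -0.1  7. ] M [ 0.15  0.68 -0.  ] j7 1.06
shift mm [ 0.1 -0.1 -0.9] turn [-0.0016  0.0006 -0.0007]
top 63 0.05880442449148293
scene 262 0.0599057327501063
```

Floor contact: the force has flipped to +7 N and the shoulder is at 60 mm (4 + 56). Releasing and rising.

drive_tool:
  deltas:
    - [-1,0,0,0,0,0,0.3]
    - [0,0,0,0,0,0,0.35]
    - [0,0,0,0,0,0,0.45]
    - [0,0,0,0,0,0,0.6]
    - [0,0,0,0,0,0,0.6]
    - [-5,0,0,0,0,0,0.6]
    - [-15,0,0,0,0,0,0.6]
    - [-25,0,0,0,0,0,0.6]
    - [-30,0,0,0,0,0,0.6]
    - [-30,0,0,0,0,0,0.6]

```text
time: 15.42
tcp_pos: [0.5148, -0.1653, 0.1853]
orientation: [0.321, 0.63, -0.322, 0.629]
wrist_force: [1.7, -0.3, 1.0]
width: 0.601
```

drive_tool:
  deltas:
    - [-25,0,0,0,0,0,0.6]
    - [-15,0,0,0,0,0,0.6]
    - [0,0,0,0,0,0,0.6]
    - [0,0,0,0,0,0,0.6]

```text
time: 15.75
tcp_pos: [0.5158, -0.1655, 0.2252]
orientation: [0.322, 0.629, -0.321, 0.631]
wrist_force: [0.7, 0.1, -0.8]
width: 0.598
```

```bash
python3 -c "
from h import *
a=cap('wrist');b=cap('scene');t=cap('top')
save(b,'s5.png',(130,120,400,340),2.5)
X=a['P'].reshape(-1,3)
for lo,hi in ((.055,.065),(.095,.106)):
  m=X[(np.hypot(*(X[:,:2]-[.515,-.165]).T)<.05)&(X[:,2]>lo)&(X[:,2]<hi)];print(len(m),m.mean(0).round(4),cv2.minEnclosingCircle((m[:,:2]*1000).astype(np.float32)))
wing(t);wing(b)
for n,(u,v) in dict(jar=(347,335),bowl=(312,267),cover=(414,411),tape=(492,303)).items(): print(n,t['P'][int(v/1.4),int(u/1.4)].round(3))
goal((.515,-.165,.2),36)"
```

```text
2108 [ 0.5123 -0.1638  0.0599] ((515.1371459960938, -167.6216583251953), 28.64144515991211)
682 [ 0.5147 -0.1669  0.1   ] ((515.005126953125, -167.2844696044922), 11.82343864440918)
wing n 98 mean [0.5741 0.2404 0.1358] ztop 0.1359 ((573.9028930664062, 240.78176879882812), (14.95743465423584, 43.885494232177734), 35.71067428588867)
wing n 69 mean [0.5748 0.2361 0.1348] ztop 0.1352 ((574.3904418945312, 237.68814086914062), (14.281405448913574, 43.418052673339844), 34.67774200439453)
jar [0.545 0.122 0.06 ]
bowl [ 0.688  0.201 -0.001]
cover [ 0.401 -0.011  0.017]
tape [ 0.617 -0.164  0.029]
t 15.9 tcp [ 0.5147 -0.165   0.223 ] yaw 35.93 w 0.602 F [-1.1 -0.6  0.2] M [ 0.03  0.05 -0.04] j7 0.98
shift mm [23.   0.3  0.2] turn [-0.0012 -0.0015  0.0015]
```

View pics/s5.png

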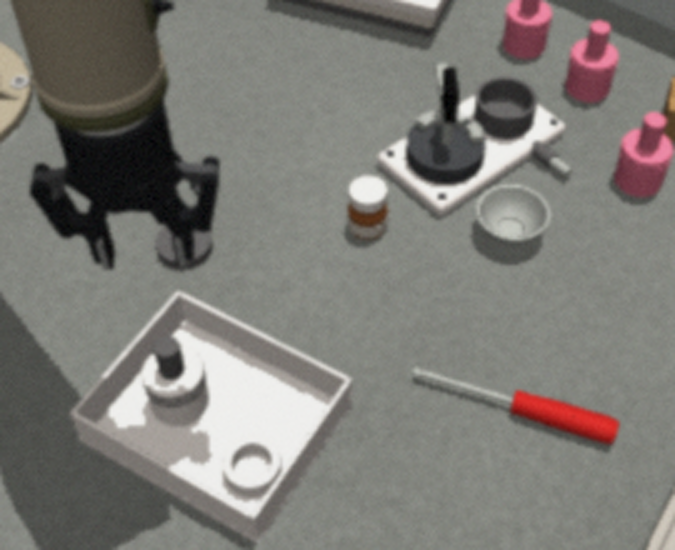

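The cartridge stands upright in the basket: neck top at 100.0 mm, concentric with the shoulder at 59.9 mm. The wing top at 136 mm means the knob is down. The bystanders I re-measured have not moved and the gripper is clear.

```bash
python3 -c "
from h import *
print(ticket.sign_off())"
```

```text
the job is handed in; nothing more can be done
None
```

The job is done and handed in at about 16 s of the 61 s allowed; the sign-off reported no verdict.

**Latch:** I lifted the knob about 11 mm, turned it about 52° anticlockwise, lowered it to just above the rim and let it snap in. The last checks put the wing top at 135–136 mm, so the knob is fully down, with the bar about 53° (0.92 rad) from locked. The wrist force stayed near 11 N at each reading during the lift and turn. The force between knob and dock was not measured directly.

**Cartridge:** I lifted it out and set it down with about 7 N contact at (0.515, -0.167), about 44 mm to the -x side of the basket's centre. Its shoulder is at 59.9 mm and its neck top at 100.0 mm, and the two are concentric, so it stands upright on the floor.

**Surroundings:** The jar, bowl, cover and tape roll read the same positions as at the start, and the screwdriver looks unmoved in the last picture. I did not re-measure the spray bottle; the arm never went near it. The gripper is clear of everything.

**Disagreements:**
- A first rough bar-angle estimate read 46° while the wrist yaw said 52°. The nearby neck and fingers were probably biasing it, and a cleaner histogram then gave about 53°.
- The scene camera placed things about 3–4 mm off from the top and wrist views.

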